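# Turn the reversible chopping board over against the draining stand

## Task

The blue side of the chopping board has been used: turn the board over so that its white side is up. Push it along the counter and up the curved runners of the draining stand until it stands leaning on them, then take its top edge, tip it back the other way and leave it lying flat on the counter near the stand, clear of the runners, without shifting the other things.

Things in the scene. Friction and masses are not known exactly. Their poses are not given: they have to be found in the camera images.
- board: Loose rigid plastic slab, 180 mm (its x) by 150 mm (y) by 12 mm thick (z), 0.2 to 0.4 kg, blue on one large face, white on the other. Origin at the centre of the WHITE face; z points from white to blue: up at the start, down when turned over. Starts flat in front of the stand, 10 to 90 mm short of the runners. Too wide to grasp flat.
- board_edge (a point): Middle of the board's +y edge (a 180 mm long edge, half way through the thickness; 75 mm from the origin along board y). At the start this edge faces the stand, parallel to it within 0.2 rad; pushed up the stand it becomes the top edge.
- stand: Steel draining stand fixed to the counter. Origin on the counter midway between the toes (foot of the slope) of its two runners; x along the toes, y the way the board is pushed up, z up. Runners 16 mm wide, centred at x = -62 and +62 mm, open between. Face in (y, z) mm: (0,0), (25,18), (44,42), (57,68), (64,95), (67,125): concave, ending upright, polished (friction 0.2).
- stand_top (a point): Point midway between the tops of the runners (stand y 67, z 125 mm). Behind are struts to y = 125 mm and, at y = 78 mm, a cross bar 14 mm high. A board whose near edge is pushed to the toes leans on the runners about 63 degrees from the counter, top edge about 135 mm high, and stays there by ordinary friction when left.
- mug: White ceramic mug, bystander, 82 mm across, 92 mm tall; origin at the centre of its underside.
- jar: Glass jar with a red lid, bystander, 76 mm across, 110 mm tall; origin at the centre of its underside.
- can: Steel can with a green band, bystander, 75 mm across, 110 mm tall; origin at the centre of its underside.
- torch: Black plastic torch lying on its side, bystander, 145 mm long, 44 mm at the head; origin on the counter under its middle, x along its length.
- padlock: Stainless steel padlock lying flat, bystander, 50 x 95 mm, 22 mm high; origin on the counter under the middle of its body.
- scoop: Green plastic feed scoop, bystander, 200 mm long, 94 mm wide, 55 mm high; origin on the counter under the middle of its pan, handle to its -x.
Not all that is in view belongs to the job. What is shaped like the stand but orange or yellow is not meant.

How it is judged:
By the outcome, as a careful person would: the job done as asked, in the order asked, and still so for the second after the job is handed in, with the robot touching nothing.
It also fails if it takes over 59 s, if anything falls off the work surface, if the arm or the gripper's body presses on something with over 40 N, if the wrist force passes 120 N, or if a joint passes its speed limit or range.

## Robot

A 6-joint arm with a two-finger parallel gripper is mounted at the origin on the work surface. World frame = base frame: x ahead of the robot, y to its left, z up, the work surface at z = 0. Lengths are in m, angles in rad, forces in N, time in s.
With the tool pointing down it reaches from about 0.375 to 0.9 m from the base axis. Payload 3.1 kg.
Tool frame: the origin (TCP) lies between the finger pads; the fingertips stand manip.nose_length ahead of it and the grasp point (between the pads) lies 5 mm behind it (manip.nose_length is the distance from the TCP to the fingertips, in m); z points along the fingers, y is the line along which they close (so a half turn about z gives the same grasp; the last joint's range is limited). The gripper opens to 85 mm and grips with 20 to 120 N. Pads are 22 mm wide; open, the fingers measure 114 mm over their backs; the gripper's body (76 mm by 85 mm) begins 54 mm behind the grasp point. The pads swing forward as they close: fully open they stand 13 mm farther back than shut.
Start: joints at [-1.361, 0.527, 1.433, -0, 1.181, -0.178], TCP at [0.236, -0.579, 0.245] pointing down, gripper open.
Joint ranges: [-3.08, 3.08], [-0.75, 2.2], [0.22, 2.44], [-1.43, 4.57], [0, 2.65], [-2.85, 2.85]. Speed limits (rad/s): [2.79, 2.79, 3.14, 3.14, 3.14, 3.14].

## Interface

Orientations are given as a unit quaternion [x, y, z, w].
In Python, from station import monitor, eyes, job, manip gives the robot as it stands.
- The arm moves only by the shell command python3 -m pendant 'ROWS' [FORCE]. ROWS is JSON, a list that holds one entry, the list of rows, each a list of 7 numbers: the shift along the tool's x, y, z as a fraction of full scale, then the turn, a rotation vector about the tool's x, y, z as a fraction of full scale, then the opening, from 0 (shut) to 1 (fully open). A call has 1 to 20 rows; each row shifts and turns the commanded pose from where the row before left it, along the tool's axes as they then stand; what a row does not reach is not made up. Full scale, the value 1, is 800 mm for a shift and 0.12 rad for a turn. A row lasts 1/10 s, in which the tool goes at most 50 mm and 8.59 degrees, less where a joint would pass 70% of its speed; a pose out of reach is approached as far as the arm can. A call with a number of a shift or a turn outside -1 to 1 is refused whole. A call with a gripper value outside its range is refused whole. The fingers move at their own pace and stop on an object; FORCE is the grip in N (left out, the last holds). Time passes only in rows, so rows that do not move let the fingers close. It gives the time, the measured TCP pose, the force, the opening and the grip force at its end, in the units of the state.
- monitor.sense(): the state, without advancing time (a new reading comes with each control period).
- eyes.snapshot(name): name is "side" or "top"; returns a dict with "pixels" (420x560x3 uint8, red, green, blue), "depth" (420x560 float32, m along the optical axis (not along the pixel's ray), 0 where there is no reading), "intrinsics" (3x3 intrinsics, pixels), "eye" and "attitude" of the camera in the world. Camera axes: x right, y down, z forward; pixel columns grow to the right and rows downward; lengths in m; the calibration is good to about 2 mm. A picture is of the moment at which its call begins.
- job.sign_off(): hands the job in; it is judged then, once.
The state is a dict: "t": time; "q": joint angles; "qd": joint speeds; "tau": joint torques, N m; "tcp_pos": TCP position; "tool_rot": TCP orientation; "force": force on the tool from outside, world axes, zero at the start; "ft_torque": the same for the moment, N m; "finger_gap": opening from 0.0 (shut) to 1.0 (fully open); "gripper_force": force on a finger pad.
Only numpy, scipy, OpenCV 4.12 (cv2) and the standard library are available. Lean on these libraries where they do the work, as an engineer would, in place of code of your own. Each camera call takes 0.05 s, during which the arm holds its last target. There are 200 camera calls.

## Working session

There is one attempt and no reset: what is moved stays moved. The work goes in short steps, Python scripts to look and compute and a shell command to move; the robot and the scene stay as the last step left them, time stands still between calls to the robot, and variables do not carry over. Pictures are saved under pics/ and viewed, at most 10 in all, crops included, and the job is handed in when it is done.

```bash
ls; mkdir -p pics
python3 - <<'E'
from station import monitor, eyes, job, manip
import cv2,numpy as np
print(monitor.sense()); print(manip.nose_length)
ims=[]
for n in("top","side"):
    s=eyes.snapshot(n); cv2.imwrite(f"pics/{n}0.png",s["pixels"][:,:,::-1]); print(n,s["intrinsics"],s["eye"],s["attitude"])
    np.savez(f"{n}0.npz",**s)
E
```

```text
pics
{'t': 0.0, 'q': array([-1.36150495e+00,  5.28482939e-01,  1.43391440e+00, -6.92640437e-06,
        1.18139558e+00, -1.78498904e-01]), 'qd': array([-9.15148719e-04, -2.07604361e-04, -1.05147659e-03,  2.27333548e-05,
        1.39395385e-03,  8.08624906e-04]), 'tau': array([-6.96290917e-04, -4.42350662e+01, -1.78028476e+01, -2.93299381e-04,
        8.45925591e-03,  1.36216499e-05]), 'tcp_pos': array([ 0.23621988, -0.5778931 ,  0.24431944]), 'tool_rot': array([ 9.81260308e-01,  1.92683675e-01, -2.01393303e-05, -1.09995222e-03]), 'force': array([0.47253233, 0.82772189, 1.23097499]), 'ft_torque': array([-0.02481856,  0.00557551, -0.02677365]), 'gripper_force': 0.0, 'finger_gap': 1.0011423493452345}
0.014
top [[525.84977515   0.         270.06336369]
 [  0.         525.84977515 207.17080818]
 [  0.           0.           1.        ]] [0.27411374 0.04056397 1.43029804] [-0.69444157  0.71331141 -0.0735191   0.05943635]
side [[472.05255771   0.         277.47233518]
 [  0.         472.05255771 206.92655417]
 [  0.           0.           1.        ]] [0.01755702 0.75580686 1.07973109] [-0.29061939  0.88425392 -0.34716643  0.1145026 ]
```

View pics/top0.png

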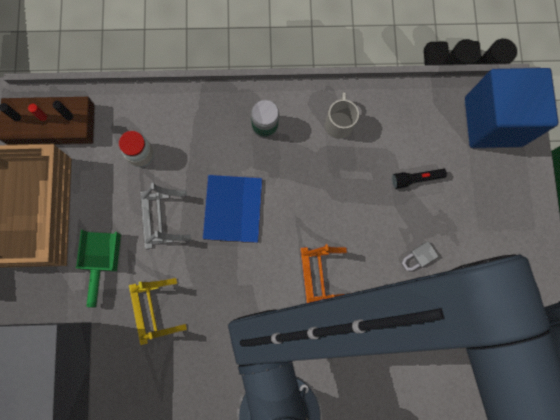

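View pics/side0.png

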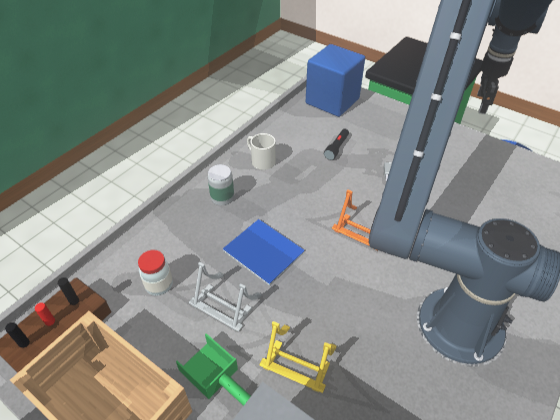

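The top view shows the board at (233,209). The steel stand is left of it, with toes near (182,198) and (186,242) and tops near (153,188) and (150,243). The jar is at (135,148), and the yellow and orange stands are decoys. The side view agrees: board (264,250), stand (222,300).

```bash
cat > h.py <<'E'
import numpy as np,cv2
from scipy.spatial.transform import Rotation as R
def ray(s,uv):
    uv=np.atleast_2d(uv).astype(float); K=s["intrinsics"]
    d=np.c_[(uv[:,0]-K[0,2])/K[0,0],(uv[:,1]-K[1,2])/K[1,1],np.ones(len(uv))]
    return s["eye"],d@R.from_quat(s["attitude"]).as_matrix().T
def plane(s,uv,z):
    e,d=ray(s,uv); return e+d*((z-e[2])/d[:,2])[:,None]
def cloud(s):
    h,w=s["depth"].shape; v,u=np.mgrid[:h,:w]
    e,d=ray(s,np.c_[u.ravel(),v.ravel()]); return (e+d*s["depth"].ravel()[:,None]).reshape(h,w,3)
def proj(s,p):
    c=(np.atleast_2d(p)-s["eye"])@R.from_quat(s["attitude"]).as_matrix(); c=c@s["intrinsics"].T; return c[:,:2]/c[:,2:]
def blue(s):
    h=cv2.cvtColor(s["pixels"],cv2.COLOR_RGB2HSV); return cv2.inRange(h,(105,120,40),(125,255,255))
def cont(m,near):
    cs,_=cv2.findContours(m,cv2.RETR_EXTERNAL,cv2.CHAIN_APPROX_NONE)
    cs=[c for c in cs if cv2.contourArea(c)>200]
    return min(cs,key=lambda c:np.hypot(*(c[:,0].mean(0)-near)))
E
python3 - <<'E'
from h import *
for n,near in(("top",(233,209)),("side",(264,250))):
    s=dict(np.load(n+"0.npz")); c=cont(blue(s),near)
    P=cloud(s); m=np.zeros(s["depth"].shape,np.uint8); cv2.drawContours(m,[c],-1,1,-1); m=cv2.erode(m,np.ones((5,5)))
    print(n,"board z",np.median(P[m>0][:,2]))
    w=plane(s,c[:,0],0.012)[:,:2]
    r=cv2.minAreaRect((w*1000).astype(np.float32)); print(r, cv2.boxPoints(r).round(1).tolist())
    # stand: cloud points above counter in region
    g=(P[...,2]>0.008)&(P[...,2]<0.14)
    if n=="top": box=(130,180,195,252)
    else: box=(180,255,260,335)
    k=np.zeros_like(g);k[box[1]:box[3],box[0]:box[2]]=1
    q=P[g&k]; print(len(q),q.min(0),q.max(0))
    for a,b in((.008,.03),(.03,.06),(.06,.09),(.09,.115),(.115,.14)):
        t=q[(q[:,2]>a)&(q[:,2]<b)]
        print(a,b,len(t))
        if len(t)>5:
            mid=np.median(q[:,0])
            for t2 in(t[t[:,0]<mid],t[t[:,0]>=mid]): 
                if len(t2): print('   ',len(t2),t2.mean(0).round(4),t2.min(0).round(3),t2.max(0).round(3))
s=dict(np.load("top0.npz"))
im=s["pixels"][130:270,60:280,::-1]; cv2.imwrite("pics/crop.png",cv2.resize(im,None,fx=3.6,fy=3.6,interpolation=cv2.INTER_CUBIC))
E
```

```text
top board z 0.01212417517322495
((544.4991455078125, 111.56277465820312), (149.15914916992188, 179.29666137695312), 84.9557113647461) [[448.6000061035156, 45.20000076293945], [627.2000122070312, 29.399999618530273], [640.4000244140625, 178.0], [461.79998779296875, 193.6999969482422]]
928 [0.43452863 0.21700668 0.00800379] [0.63028431 0.38313427 0.1308215 ]
0.008 0.03 558
    282 [0.4836 0.3128 0.0131] [0.435 0.22  0.008] [0.532 0.38  0.03 ]
    276 [0.571  0.3153 0.0132] [0.533 0.217 0.008] [0.63  0.383 0.03 ]
0.03 0.06 145
    71 [0.462  0.2834 0.044 ] [0.454 0.259 0.03 ] [0.472 0.339 0.059]
    74 [0.5851 0.296  0.0441] [0.576 0.263 0.03 ] [0.596 0.35  0.06 ]
0.06 0.09 106
    52 [0.4611 0.2932 0.0745] [0.454 0.276 0.061] [0.47  0.325 0.089]
    54 [0.5841 0.3049 0.0748] [0.578 0.289 0.06 ] [0.594 0.338 0.09 ]
0.09 0.115 66
    31 [0.4606 0.2976 0.1016] [0.455 0.29  0.091] [0.47  0.314 0.115]
    35 [0.5833 0.3086 0.1018] [0.578 0.299 0.091] [0.593 0.323 0.114]
0.115 0.14 53
    28 [0.4623 0.2963 0.1222] [0.454 0.291 0.116] [0.47  0.304 0.129]
    25 [0.5846 0.3071 0.1224] [0.577 0
[... 426 characters left out ...]
0.361 0.029]
    465 [0.5632 0.2585 0.0126] [0.533 0.138 0.008] [0.599 0.366 0.029]
0.03 0.06 126
    66 [0.4585 0.3234 0.0448] [0.452 0.263 0.031] [0.481 0.421 0.06 ]
    60 [0.5801 0.3243 0.0429] [0.575 0.275 0.03 ] [0.593 0.353 0.059]
0.06 0.09 129
    63 [0.457  0.31   0.0759] [0.453 0.285 0.062] [0.465 0.329 0.09 ]
    66 [0.5807 0.3215 0.0749] [0.576 0.293 0.06 ] [0.592 0.34  0.09 ]
0.09 0.115 107
    54 [0.4576 0.3063 0.103 ] [0.453 0.293 0.09 ] [0.465 0.318 0.115]
    53 [0.5806 0.3158 0.1022] [0.576 0.303 0.09 ] [0.588 0.329 0.115]
0.115 0.14 66
    35 [0.4601 0.3    0.1221] [0.452 0.295 0.116] [0.469 0.306 0.129]
    31 [0.5835 0.311  0.1221] [0.575 0.306 0.115] [0.592 0.317 0.129]
```

View pics/crop.png

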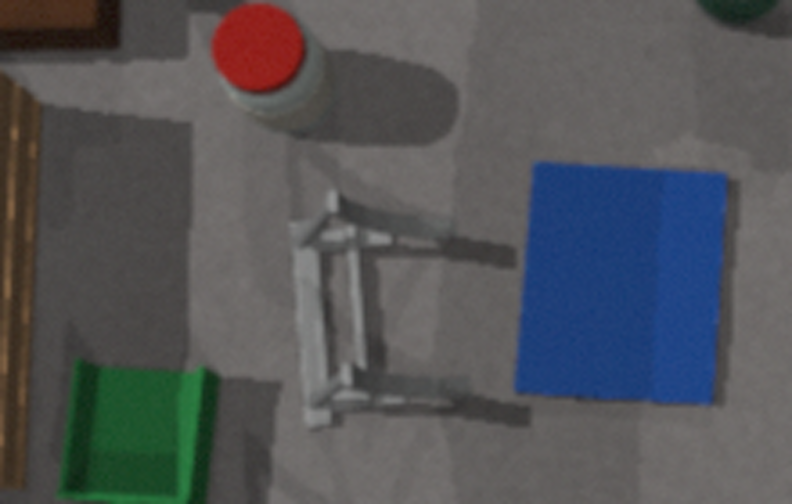

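Board and stand agree in both views to about 2 mm. The board is centred at about (0.543, 0.113), with its edge slope at -0.088 rad. The stand origin is at about (0.529, 0.232), with its x axis at +0.089 rad. I'll turn the tool, then travel to behind the board.

```bash
python3 -m pendant '[[[0,0,0,0,0,-1,0.6],[0,0,0,0,0,-1,0.6],[0,0,0,0,0,-1,0.6],[0,0,0,0,0,-1,0.6],[0,0,0,0,0,-1,0.6],[0,0,0,0,0,-1,0.6],[0,0,0,0,0,-1,0.6],[0,0,0,0,0,-1,0.6],[0,0,0,0,0,-1,0.6],[0,0,0,0,0,-1,0.6],[0,0,0,0,0,-0.6,0.6],[0,0,0,0,0,0,0.6]]]'
python3 -m pendant '[[[0.0484,0.0325,0,0,0,0,0.6],[0.0484,0.0325,0,0,0,0,0.6],[0.0484,0.0325,0,0,0,0,0.6],[0.0484,0.0325,0,0,0,0,0.6],[0.0484,0.0325,0,0,0,0,0.6],[0.0484,0.0325,0,0,0,0,0.6],[0.0484,0.0325,0,0,0,0,0.6],[0.0484,0.0325,0,0,0,0,0.6],[0.0484,0.0325,0,0,0,0,0.6],[0.0484,0.0325,0,0,0,0,0.6],[0.0484,0.0325,0,0,0,0,0.6],[0.0484,0.0325,0,0,0,0,0.6],[0.0484,0.0325,0,0,0,0,0.6],[0.0484,0.0325,0,0,0,0,0.6],[0,0,0,0,0,0,0.6]]]'
python3 - <<'E'
from station import monitor
from h import *
s=monitor.sense();print(s['q'],R.from_quat(s['tool_rot']).as_matrix().round(3))
q=s['q'];Y=lambda a:R.from_euler('y',a);Z=lambda a:R.from_euler('z',a)
M=Z(q[0])*Y(q[1]+q[2])*Z(q[3])*Y(q[4])*Z(q[5]);print((M.inv()*R.from_quat(s['tool_rot'])).as_matrix().round(2))
E
```

```text
t: 1.3
tcp_pos: [0.2363, -0.5782, 0.2448]
tool_rot: [0.675, 0.738, 0.0, -0.0]
force: [-0.4, 0.9, 0.5]
finger_gap: 0.6
gripper_force: 0.0
t: 2.8
tcp_pos: [0.5528, -0.0015, 0.2453]
tool_rot: [0.673, 0.739, 0.001, 0.0]
force: [0.2, 0.0, 0.0]
finger_gap: 0.598
gripper_force: 0.0
[-0.2059068   0.42962823  1.61674294  0.00220056  1.09338529 -0.30056204] [[-0.094  0.996  0.002]
 [ 0.996  0.094  0.002]
 [ 0.001  0.002 -1.   ]]
[[ 0. -1. -0.]
 [ 1.  0.  0.]
 [-0. -0.  1.]]
```

```bash
python3 -m pendant '[[[0,0,0.0513,0,0,0,0.6],[0,0,0.0513,0,0,0,0.6],[0,0,0.0513,0,0,0,0.6],[0,0,0.0513,0,0,0,0.6],[0,0,0.0513,0,0,0,0.6],[0,0,0,0,0.625,0,0.6],[0,0,0,0,0.625,0,0.6],[0,0,0,0,0,0,0.6]]]'
python3 -m pendant '[[[-0.0019,0,0.0125,0,0,0,0.6],[-0.0007,0,0.005,0,0,0,0.6],[0,0,0,0,0,0,0.6]]]'
python3 -m pendant '[[[-0.0004,0,0.0025,0,0,0,0.6],[0,0,0,0,0,0,0.6]]]'
python3 -m pendant '[[[-0.0004,0,0.0025,0,0,0,0.6],[0,0,0,0,0,0,0.6]]]'
python3 - <<'E'
from station import eyes
from h import *
s=eyes.snapshot("side");c=proj(s,[.55,-.0,.03])[0].astype(int);print(c)
im=s["pixels"][c[1]-60:c[1]+60,c[0]-80:c[0]+80,::-1]; cv2.imwrite("pics/tip.png",cv2.resize(im,None,fx=4,fy=4))
E
```

```text
t: 3.6
tcp_pos: [0.551, -0.0086, 0.0392]
tool_rot: [0.675, 0.734, 0.051, -0.055]
force: [-0.3, -0.4, 0.2]
finger_gap: 0.599
gripper_force: 0.0
t: 3.9
tcp_pos: [0.5499, -0.0056, 0.0254]
tool_rot: [0.673, 0.736, 0.05, -0.056]
force: [0.4, -0.3, 0.9]
finger_gap: 0.607
gripper_force: 0.0
t: 4.1
tcp_pos: [0.5506, -0.0058, 0.0239]
tool_rot: [0.673, 0.736, 0.05, -0.055]
force: [0.0, -0.4, 0.1]
finger_gap: 0.599
gripper_force: 0.0
t: 4.3
tcp_pos: [0.5507, -0.0061, 0.0219]
tool_rot: [0.673, 0.736, 0.051, -0.055]
force: [-0.4, -0.1, -0.5]
finger_gap: 0.603
gripper_force: 0.0
[284 219]
```

View pics/tip.png

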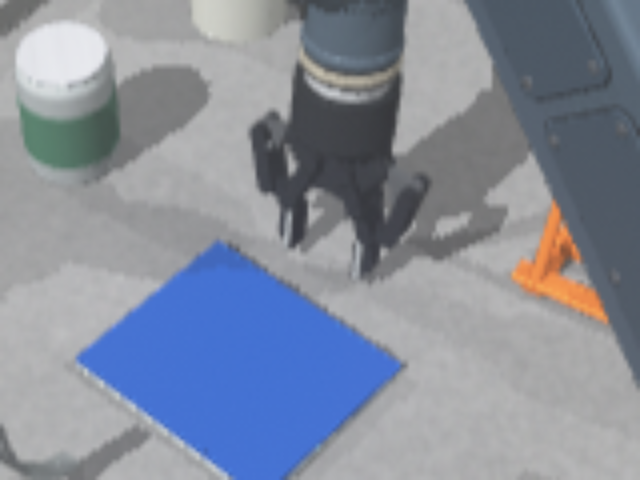

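The fingertips are just above the counter behind the board's near edge (crop (290,245) and (365,270)), with nothing else close. I'll feel for the counter.

```bash
for i in 1; do python3 -m pendant '[[[-0.0004,0,0.0025,0,0,0,0.6],[0,0,0,0,0,0,0.6]]]'; python3 -m pendant '[[[-0.0003,0,0.002,0,0,0,0.6],[0,0,0,0,0,0,0.6]]]';python3 -m pendant '[[[-0.0003,0,0.002,0,0,0,0.6],[0,0,0,0,0,0,0.6]]]'; done | egrep 'tcp|force:'
```

```text
tcp_pos: [0.5507, -0.0063, 0.0197]
force: [0.0, 0.8, -0.3]
gripper_force: 0.0
tcp_pos: [0.5506, -0.0063, 0.018]
force: [-0.2, 0.2, 0.4]
gripper_force: 0.0
tcp_pos: [0.5506, -0.0063, 0.0165]
force: [-0.4, -0.4, -0.2]
gripper_force: 0.0
```

```bash
python3 -m pendant '[[[-0.0003,0,0.002,0,0,0,0.6],[0,0,0,0,0,0,0.6]]]'| egrep 'tcp|force:'; python3 -m pendant '[[[-0.0003,0,0.002,0,0,0,0.6],[0,0,0,0,0,0,0.6]]]'| egrep 'tcp|force:'
```

```text
tcp_pos: [0.5506, -0.0063, 0.0148]
force: [-0.6, -0.2, 0.1]
gripper_force: 0.0
tcp_pos: [0.5506, -0.0062, 0.0132]
force: [-0.0, -0.3, -0.6]
gripper_force: 0.0
```

```bash
for i in 1; do python3 -m pendant '[[[-0.0003,0,0.002,0,0,0,0.6],[0,0,0,0,0,0,0.6]]]'; python3 -m pendant '[[[-0.0003,0,0.002,0,0,0,0.6],[0,0,0,0,0,0,0.6]]]'; done | egrep 'tcp|force:'
```

```text
tcp_pos: [0.5509, -0.0063, 0.0118]
force: [-0.1, -0.1, 0.9]
gripper_force: 0.4
tcp_pos: [0.5509, -0.0063, 0.0115]
force: [-1.6, 0.4, 10.5]
gripper_force: 5.3
```

```bash
python3 -m pendant '[[[0.0005,0,-0.0032,0,0,0,0.6],[0.0124,0,0.0019,0,0,0,0.6],[0.0124,0,0.0019,0,0,0,0.6],[0.0124,0,0.0019,0,0,0,0.6],[0.0124,0,0.0019,0,0,0,0.6],[0.0124,0,0.0019,0,0,0,0.6],[0.0124,0,0.0019,0,0,0,0.6],[0.0124,0,0.0019,0,0,0,0.6],[0,0,0,0,0,0,0.6]]]'
python3 - <<'E'
from station import eyes
from h import *
s=eyes.snapshot("side"); c=cont(blue(s),proj(s,[.53,.15,.012])[0])
w=plane(s,c[:,0],0.012)[:,:2]; r=cv2.minAreaRect((w*1000).astype(np.float32)); print(r, cv2.boxPoints(r).round(1).tolist())
E
```

```text
t: 6.65
tcp_pos: [0.5435, 0.0655, 0.0125]
tool_rot: [0.672, 0.736, 0.05, -0.056]
force: [0.3, -0.4, -0.4]
finger_gap: 0.602
gripper_force: 0.0
((528.5384521484375, 156.5151824951172), (179.7912139892578, 151.50669860839844), 2.128614902496338) [[435.8999938964844, 228.89999389648438], [441.5, 77.5], [621.2000122070312, 84.19999694824219], [615.5999755859375, 235.60000610351562]]
```

```bash
python3 -m pendant '[[[0.0124,0,0.0019,0,0,0,0.6],[0.0124,0,0.0019,0,0,0,0.6],[0.0124,0,0.0019,0,0,0,0.6],[0.0124,0,0.0019,0,0,0,0.6],[0.0124,0,0.0019,0,0,0,0.6],[0.0124,0,0.0019,0,0,0,0.6],[0,0,0,0,0,0,0.6]]]'
python3 -m pendant '[[[0.0124,0,0.0019,0,0,0,0.6],[0.0124,0,0.0019,0,0,0,0.6],[0.0124,0,0.0019,0,0,0,0.6],[0.0124,0,0.0019,0,0,0,0.6],[0.0124,0,0.0019,0,0,0,0.6],[0,0,0,0,0,0,0.6]]]'
python3 - <<'E'
from station import eyes
from h import *
s=eyes.snapshot("side");c=proj(s,[.53,.2,.05])[0].astype(int)
im=s["pixels"][c[1]-75:c[1]+75,c[0]-100:c[0]+100,::-1]; cv2.imwrite("pics/push.png",cv2.resize(im,None,fx=4,fy=4))
E
```

```text
t: 7.4
tcp_pos: [0.5383, 0.1256, 0.0125]
tool_rot: [0.673, 0.736, 0.05, -0.056]
force: [0.2, 0.5, -0.6]
finger_gap: 0.598
gripper_force: 0.2
t: 8.0
tcp_pos: [0.5341, 0.1755, 0.0125]
tool_rot: [0.673, 0.736, 0.051, -0.056]
force: [-0.1, 0.5, 0.3]
finger_gap: 0.599
gripper_force: 0.0
```

View pics/push.png

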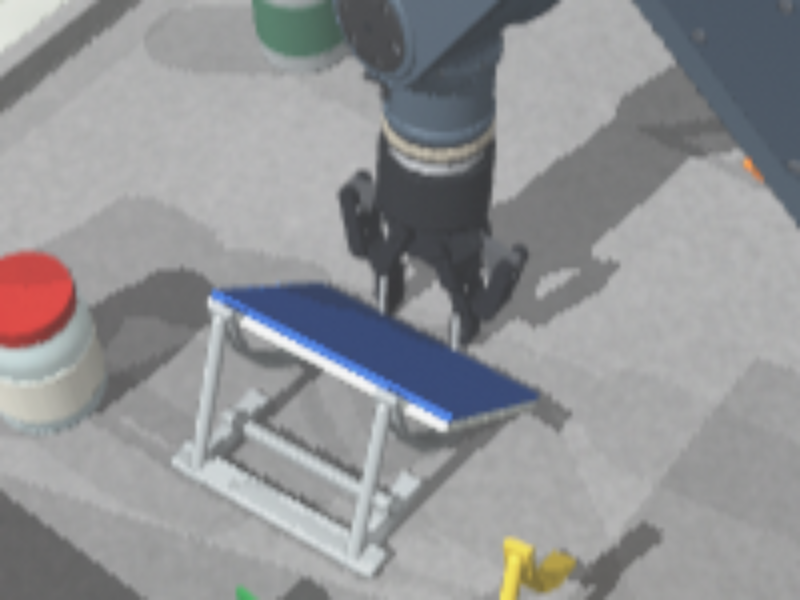

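The board is part-way up the runners, about 45° and square to the stand. It seems offset toward the robot: its left end (215,293) is barely past the far runner, and its right end (450,420) is well beyond the near one. I'll measure the offset.

```bash
cat > m.py <<'E'
from station import eyes,monitor
from h import *
def meas():
  Rs=R.from_euler('z',.089).as_matrix(); o=np.array([.529,.232,0])
  for n in("top","side"):
    s=eyes.snapshot(n); P=(cloud(s)-o)@Rs*1000
    b=(blue(s)>0)
    k=b&(abs(P[...,0])<140)&(P[...,1]>-180)&(P[...,1]<140)&(P[...,2]>-5)&(P[...,2]<170)
    q=P[k]; e=cv2.erode(k.astype(np.uint8),np.ones((3,3)))>0; c=P[e]
    m=c.mean(0); u,sv,v=np.linalg.svd(c-m,full_matrices=False)
    print(n,len(q),"x",np.percentile(q[:,0],[1,99]).round(1),"y",np.percentile(q[:,1],[1,99]).round(1),"z",np.percentile(q[:,2],[1,99]).round(1),"normal",(v[2]*np.sign(v[2][2])).round(3),"tilt",np.degrees(np.arccos(abs(v[2][2]))).round(1))
    top=q[q[:,2]>np.percentile(q[:,2],99)-8]; print("  upper strip",top.min(0).round(),top.max(0).round())
if __name__=="__main__": meas()
E
python3 m.py
```

```text
top 253 x [-97.7 -79.2] y [-42.2  44.6] z [  9.6 105.6] normal [ 0.254 -0.704  0.663] tilt 48.5
  upper strip [-98.  37.  98.] [-87.  46. 107.]
side 938 x [-100.2   70.6] y [-30.6  63.1] z [ 21.9 119.1] normal [ 0.    -0.726  0.688] tilt 46.5
  upper strip [-100.   52.  111.] [ 78.  69. 125.]
```

```bash
python3 -m pendant '[[[0.0124,0,0.0019,0,0,0,0.6],[0.0093,0,0.0014,0,0,0,0.6],[0.0093,0,0.0014,0,0,0,0.6],[0,0,0,0,0,0,0.6]]]';python3 m.py
```

```text
t: 8.55
tcp_pos: [0.5321, 0.1999, 0.0124]
tool_rot: [0.673, 0.736, 0.051, -0.056]
force: [-0.5, -0.7, 0.3]
finger_gap: 0.596
gripper_force: 0.0
top 101 x [-98.2  77.7] y [-17.8  62. ] z [  8.7 133. ] normal [ 0.342 -0.794  0.502] tilt 59.9
  upper strip [ 75.  53. 126.] [ 79.  62. 135.]
side 310 x [-101.2   72. ] y [ 1.2 65.8] z [ 36.9 136.4] normal [ 0.003 -0.829  0.56 ] tilt 56.0
  upper strip [-101.   58.  129.] [ 79.  66. 138.]
```

```bash
python3 -m pendant '[[[0.0062,0,0.0009,0,0,0,0.6],[0.0062,0,0.0009,0,0,0,0.6],[0,0,0,0,0,0,0.6]]]';python3 m.py
```

```text
t: 8.95
tcp_pos: [0.5316, 0.2092, 0.0126]
tool_rot: [0.673, 0.736, 0.051, -0.055]
force: [-0.3, 0.2, -0.3]
finger_gap: 0.597
gripper_force: 0.0
top 76 x [-98.2  77.8] y [-9.7 63.7] z [ 10.  137.6] normal [-0.033 -0.845  0.534] tilt 57.7
  upper strip [ 69.  55. 130.] [ 78.  64. 138.]m.py:10: RuntimeWarning: Mean of empty slice.
  m=c.mean(0); u,sv,v=np.linalg.svd(c-m,full_matrices=False)
  ret = um.true_divide(
Traceback (most recent call last):
  File "m.py", line 13, in <module>
    if __name__=="__main__": meas()
                             ~~~~^^
  File "m.py", line 11, in meas
    print(n,len(q),"x",np.percentile(q[:,0],[1,99]).round(1),"y",np.percentile(q[:,1],[1,99]).round(1),"z",np.percentile(q[:,2],[1,99]).round(1),"normal",(v[2]*np.sign(v[2][2])).round(3),"tilt",np.degrees(np.arccos(abs(v[2][2]))).round(1))
                                                                                                                                                           ~^^^
IndexError: index 2 is out of bounds for axis 0 with size 0
```

```bash
python3 -m pendant '[[[0.0037,0,0.0006,0,0,0,0.6],[0,0,0,0,0,0,0.6],[-0.01,0,-0.0015,0,0,0,0.6],[-0.04,0,-0.006,0,0,0,0.6],[-0.05,0,-0.0075,0,0,0,0.6],[0,0,0,0,0,0,0.6]]]'
python3 - <<'E'
from station import eyes
from h import *
o=[]
for n in("top","side"):
    s=eyes.snapshot(n);np.savez(n+"1.npz",**s);c=proj(s,[.53,.25,.07])[0].astype(int)
    o.append(cv2.resize(s["pixels"][c[1]-60:c[1]+60,c[0]-60:c[0]+60,::-1],(400,400))); print(c)
cv2.imwrite("pics/lean.png",np.hstack(o))
E
```

```text
t: 9.65
tcp_pos: [0.5401, 0.1269, 0.0123]
tool_rot: [0.675, 0.734, 0.051, -0.054]
force: [1.3, 0.4, -0.3]
finger_gap: 0.599
gripper_force: 0.0
[178 210]
[234 270]
```

View pics/lean.png

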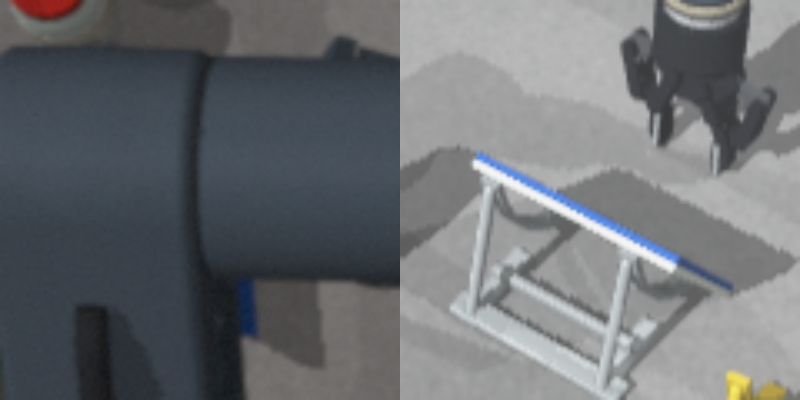

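The board stands leaning freely on the runners, with its top edge from crop-right (475,155) to (675,268). The gripper is clear. I'll fit the arm's kinematics to check the tipping motion while raising the arm.

```bash
python3 - <<'E'
from station import monitor
import json;s=monitor.sense();json.dump([s['q'].tolist(),s['tcp_pos'].tolist()],open('p3.json','w'))
E
python3 -m pendant '[[[0,0,0,0,-0.625,0,0.6],[0,0,0,0,-0.625,0,0.6],[0,0,-0.05,0,0,0,1],[0,0,-0.06,0,0,0,1],[0,0,-0.06,0,0,0,1],[0,0,-0.06,0,0,0,1],[0,0,-0.06,0,0,0,1],[0,0,-0.06,0,0,0,1],[0,0,0,0,0,0,1]]]'
cat > kin.py <<'E'
from h import *
from scipy.optimize import least_squares
import json
Y=lambda a:R.from_euler('y',a);Z=lambda a:R.from_euler('z',a)
def fk(q,p):
    h,L1,L2,Lt,off,a2=p
    A=Z(q[0]);B=A*Y(q[1]);C=B*Y(q[2])
    W=A.apply([0,off,h])+B.apply([0,0,L1])+C.apply([a2,0,L2]); T=C*Z(q[3])*Y(q[4])*Z(q[5])*Z(np.pi/2)
    return W+T.apply([0,0,Lt]),T
def fit(data):
    f=lambda p:np.concatenate([fk(q,p)[0]-x for q,x in data]+[1e-3*(p[[0,3]]-[.3,.25]),1e-3*p[5:]])
    return least_squares(f,[.3,.4,.4,.25,.11,0])
def ik(pos,T,p,q0):
    f=lambda q:np.concatenate([(fk(q,p)[0]-pos)*5,(fk(q,p)[1].inv()*T).as_rotvec()])
    s=least_squares(f,q0); return s.x,s.cost
E
python3 - <<'E'
from kin import *
from station import monitor
s=monitor.sense()
D=[([-1.36150495e+00,5.28482939e-01,1.43391440e+00,0,1.18139558,-.1784989],[0.23621988,-0.5778931,0.24431944]),([-0.2059068,0.42962823,1.61674294,.0022,1.09338529,-0.30056204],[.5528,-.0015,.2453]),json.load(open('p3.json')),(s['q'].tolist(),s['tcp_pos'].tolist())]
r=fit(D);print(r.x.round(4),r.cost**.5); json.dump(r.x.tolist(),open('kin.json','w'))
from station import eyes
Rs=R.from_euler('z',.089).as_matrix(); o=np.array([.529,.232,0])
for n in("top","side"):
    t=eyes.snapshot(n); np.savez(n+"2.npz",**t);P=(cloud(t)-o)@Rs*1000
    k=(abs(P[...,0])<115)&(P[...,1]>0)&(P[...,1]<100)&(P[...,2]>118)&(P[...,2]<150)
    q=P[k];print(n,len(q),q.min(0).round(1),q.max(0).round(1))
    for a in range(-100,100,25):
        e=q[(q[:,0]>a)&(q[:,0]<a+25)]
        if len(e):print(a,len(e),e.mean(0).round(1),np.percentile(e[:,1],[5,95]).round(1),np.percentile(e[:,2],[5,95]).round(1))
c=proj(dict(np.load("top2.npz")),[.53,.25,.1])[0].astype(int);im=np.load("top2.npz")["pixels"][c[1]-60:c[1]+60,c[0]-80:c[0]+80,::-1];cv2.imwrite("pics/t2.png",cv2.resize(im,None,fx=4,fy=4))
E
```

```text
t: 10.65
tcp_pos: [0.5419, 0.1328, 0.2998]
tool_rot: [0.674, 0.739, 0.006, 0.005]
force: [-0.2, 0.2, 0.6]
finger_gap: 0.998
gripper_force: 0.0
[0.2742 0.588  0.3917 0.2827 0.111  0.1141] 8.636031272234287e-05
top 639 [-100.3   48.2  118.1] [ 79.1  75.2 143.6]
-100 92 [-87.5  59.9 130.6] [50.7 69.7] [120.  138.3]
-75 93 [-62.7  60.9 131.4] [52.3 71.8] [120.8 140.2]
-50 81 [-37.9  61.  132. ] [53.2 70.1] [123.3 139. ]
-25 85 [-12.4  60.7 132.2] [53.  69.5] [121.9 139.5]
0 89 [ 12.9  59.8 131.4] [50.9 70.1] [122.1 139.8]
25 87 [ 37.4  59.8 131.2] [51.3 69.5] [120.1 139.4]
50 94 [ 62.4  60.  130.3] [50.1 70.6] [119.3 138.5]
75 14 [ 77.3  59.3 131.3] [52.3 68.7] [120.6 140.9]
side 415 [-101.7   53.4  118. ] [ 79.9  80.  141.7]
-100 56 [-87.8  67.5 134.9] [62.  72.9] [129.4 138.5]
-75 74 [-62.2  69.8 131. ] [63.2 76.8] [120.4 138.3]
-50 52 [-37.6  67.7 135.6] [62.1 73.1] [132.5 138.6]
-25 44 [-12.5  67.6 135.2] [62.5 73.2] [131.8 138.8]
0 48 [ 11.9  67.5 135.1] [62.5 72.2] [131.5 138.2]
25 48 [ 37.5  67.6 135.5] [63.1 71.6] [130.9 139.8]
50 73 [ 62.4  70.3 130. ] [63.4 76.7] [119.2 138.2]
75 7 [ 77.3  65.5 135.7] [62.3 70.3] [134.  137.7]
```

View pics/t2.png

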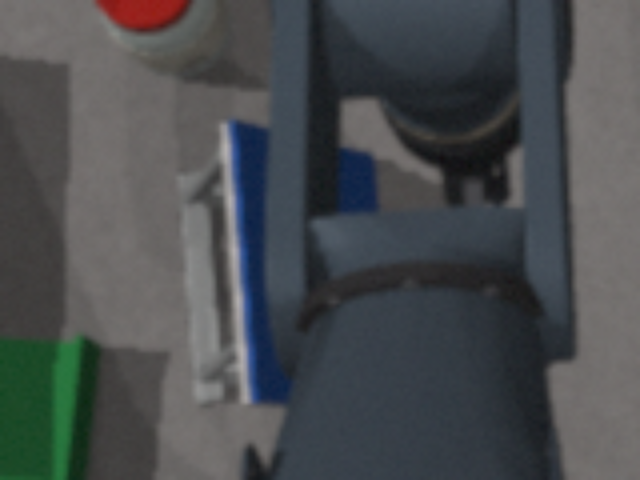

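The top-edge face lies at stand y 62–72 and z 132–138, so its middle is about (-10, 66.5, 135) mm with a tilt of about 61°. That matches the text's 63° and 135 mm. Next is the motion plan with joint checks.

```bash
cat > plan.py <<'E'
from kin import *
from station import monitor
p=json.load(open('kin.json')); o=np.array([.529,.232,0]); S=R.from_euler('z',.089)
lim=np.array([[-3.08,3.08],[-.75,2.2],[.22,2.44],[-1.43,4.57],[0,2.65],[-2.85,2.85]])
def pose(phi,edge,depth,sg,x=-.008,gx=0):
    # phi deg board angle, edge=(y,z) of edge centre in stand, tcp depth below edge
    a=np.radians(phi);b=np.array([0,np.cos(a),np.sin(a)]);n=np.array([0,-np.sin(a),np.cos(a)])
    z=-b;y=sg*n;T=S*R.from_matrix(np.c_[np.cross(y,z),y,z])
    return o+S.apply(np.array([x,*edge])-depth*b),T
def corner_edge(phi,yb,zb):  # edge centre when blue bottom corner is at (yb,zb)
    a=np.radians(phi);b=np.array([np.cos(a),np.sin(a)]);n=np.array([-np.sin(a),np.cos(a)])
    return np.array([yb,zb])-.006*n+.150*b
def rel(P0,T0,P1,T1):
    return (T0.inv().apply(P1-P0)*1000).round(1),(T0.inv()*T1).as_rotvec().round(3)
E
python3 - <<'E'
from plan import *
s=monitor.sense()
for sg in(1,-1):
    print('sg',sg); q=s['q']
    P,T=pose(61,(.0665,.135),-.06,sg); d=rel(s['tcp_pos'],R.from_quat(s['tool_rot']),P,T);print(d)
    for phi,e,dep in[(61,(.0665,.135),-.06),(61,(.0665,.135),.012)]+[(f,corner_edge(f,y,z),.012) for f,y,z in((75,-.02,.012),(90,-.035,.012),(105,-.04,.01),(120,-.04,.006),(135,-.04,.003),(150,-.04,.002),(165,-.04,.001))]:
        P,T=pose(phi,e,dep,sg); best=None
        for g in (q,q+[0,0,0,1.5,0,1.5],q+[0,0,0,-1,0,-1],[q[0],.5,1.6,3.14,1,2],[q[0],.5,1.6,1.5,1.3,-1],[q[0],.5,1.6,-1.2,1.3,1]):
            qq,c=ik(P,T,p,g); ok=(qq>lim[:,0]).all()&(qq<lim[:,1]).all()
            if c<1e-6 and (best is None or (ok,-abs(qq-q).sum())>best[0]): best=((ok,-abs(qq-q).sum()),qq)
        W=P-T.apply([0,0,p[3]])
        print(phi,P.round(3),'q',None if best is None else (best[0][0],best[1].round(2)),'W',W.round(3)); 
        if best is not None:q=best[1]
E
```

```text
sg 1
(array([195.8,  -8.2, 106.1]), array([-0.395, -0.399,  1.535]))
61 [0.513 0.326 0.187] q (np.True_, array([ 0.58,  0.71,  1.36, -0.45,  1.36,  2.23])) W [0.5   0.463 0.435]
61 [0.516 0.292 0.125] q (np.True_, array([ 0.54,  0.76,  1.45, -0.49,  1.2 ,  2.26])) W [0.503 0.428 0.372]
75 [0.519 0.253 0.144] q (np.True_, array([ 0.38,  0.64,  1.57, -0.29,  1.02,  2.03])) W [0.513 0.326 0.417]
90 [0.524 0.202 0.15 ] q (np.True_, array([ 0.17,  0.57,  1.68, -0.  ,  0.89,  1.65])) W [0.524 0.202 0.433]
105 [0.527 0.162 0.145] q (np.True_, array([-0.04,  0.57,  1.74,  0.34,  0.89,  1.22])) W [0.534 0.089 0.418]
120 [0.53  0.128 0.129] q (np.True_, array([-0.23,  0.65,  1.76,  0.6 ,  1.  ,  0.85])) W [ 0.543 -0.013  0.373]
135 [0.533 0.098 0.105] q (np.True_, array([-0.38,  0.78,  1.74,  0.76,  1.17,  0.59])) W [ 0.551 -0.101  0.305]
150 [0.535 0.075 0.076] q (np.True_, array([-0.49,  0.95,  1.68,  0.84,  1.36,  0.43])) W [ 0.557 -0.168  0.218]
165 [0.536 0.06  0.043] q (np.True_, array([-0.55,  1.14,  1.58,  0.89,  1.57,  0.33])) W [ 0.561 -0.212  0.116]
sg -1
(array([195.8,  -8.2, 106.1
[... 334 characters left out ...]
1.11])) W [0.513 0.326 0.417]
90 [0.524 0.202 0.15 ] q (np.True_, array([ 0.17,  0.57,  1.68, -0.  ,  0.89, -1.49])) W [0.524 0.202 0.433]
105 [0.527 0.162 0.145] q (np.True_, array([-0.04,  0.57,  1.74,  0.34,  0.89, -1.92])) W [0.534 0.089 0.418]
120 [0.53  0.128 0.129] q (np.True_, array([-0.23,  0.65,  1.76,  0.6 ,  1.  , -2.29])) W [ 0.543 -0.013  0.373]
135 [0.533 0.098 0.105] q (np.True_, array([-0.38,  0.78,  1.74,  0.76,  1.17, -2.55])) W [ 0.551 -0.101  0.305]
150 [0.535 0.075 0.076] q (np.True_, array([-0.49,  0.95,  1.68,  0.84,  1.36, -2.71])) W [ 0.557 -0.168  0.218]
165 [0.536 0.06  0.043] q (np.True_, array([-0.55,  1.14,  1.58,  0.89,  1.57, -2.81])) W [ 0.561 -0.212  0.116]
```

```bash
python3 -m pendant '[[[0,0,0,-0.235,-0.2375,0.914,0.6],[0,0,0,-0.235,-0.2375,0.914,0.6],[0,0,0,-0.235,-0.2375,0.914,0.6],[0,0,0,-0.235,-0.2375,0.914,0.6],[0,0,0,-0.235,-0.2375,0.914,0.6],[0,0,0,-0.235,-0.2375,0.914,0.6],[0,0,0,-0.235,-0.2375,0.914,0.6],[0,0,0,-0.235,-0.2375,0.914,0.6],[0,0,0,-0.235,-0.2375,0.914,0.6],[0,0,0,-0.235,-0.2375,0.914,0.6],[0,0,0,-0.235,-0.2375,0.914,0.6],[0,0,0,-0.235,-0.2375,0.914,0.6],[0,0,0,-0.235,-0.2375,0.914,0.6],[0,0,0,-0.235,-0.2375,0.914,0.6],[0,0,0,0,0,0,0.6]]]'
python3 - <<'E'
from plan import *
s=monitor.sense()
for dep in(-.12,-.05,.012): P,T=pose(61,(.0665,.135),dep,1);print(dep,rel(s['tcp_pos'],R.from_quat(s['tool_rot']),P,T))
E
```

```text
t: 12.25
tcp_pos: [0.5373, 0.1319, 0.2892]
tool_rot: [0.967, 0.044, 0.007, 0.251]
force: [-0.7, 1.5, -0.7]
finger_gap: 0.597
gripper_force: 0.0
-0.12 (array([  -7. , -220.8,  -66.2]), array([0.001, 0.007, 0.004]))
-0.05 (array([  -6.5, -220.8,    3.8]), array([0.001, 0.007, 0.004]))
0.012 (array([  -6.1, -220.9,   65.8]), array([0.001, 0.007, 0.004]))
```

```bash
python3 -m pendant '[[[0,0,-0.04,0,0,0,0.6],[0,0,-0.04,0,0,0,0.6],[-0.0014,-0.046,0,0,0,0,0.6],[-0.0014,-0.046,0,0,0,0,0.6],[-0.0014,-0.046,0,0,0,0,0.6],[-0.0014,-0.046,0,0,0,0,0.6],[-0.0014,-0.046,0,0,0,0,0.6],[-0.0014,-0.046,0,0,0,0,0.6],[0,0,0.038,0,0,0,0.6],[0,0,0,0,0,0,0.6]]]'
python3 - <<'E'
from plan import *
from station import eyes
s=monitor.sense()
for dep in(-.05,.012): P,T=pose(61,(.0665,.135),dep,1);print(dep,rel(s['tcp_pos'],R.from_quat(s['tool_rot']),P,T))
t=eyes.snapshot("side");c=proj(t,[.52,.3,.15])[0].astype(int)
cv2.imwrite("pics/g.png",cv2.resize(t["pixels"][c[1]-60:c[1]+60,c[0]-75:c[0]+75,::-1],None,fx=5,fy=5,interpolation=cv2.INTER_CUBIC))
E
```

```text
t: 13.25
tcp_pos: [0.51, 0.3373, 0.2095]
tool_rot: [0.966, 0.045, 0.005, 0.253]
force: [-0.5, -0.2, 0.1]
finger_gap: 0.597
gripper_force: 0.0
-0.05 (array([ 2. , -1.2, 34.6]), array([0.005, 0.012, 0.007]))
0.012 (array([ 2.8, -1.5, 96.6]), array([0.005, 0.012, 0.007]))
```

View pics/g.png

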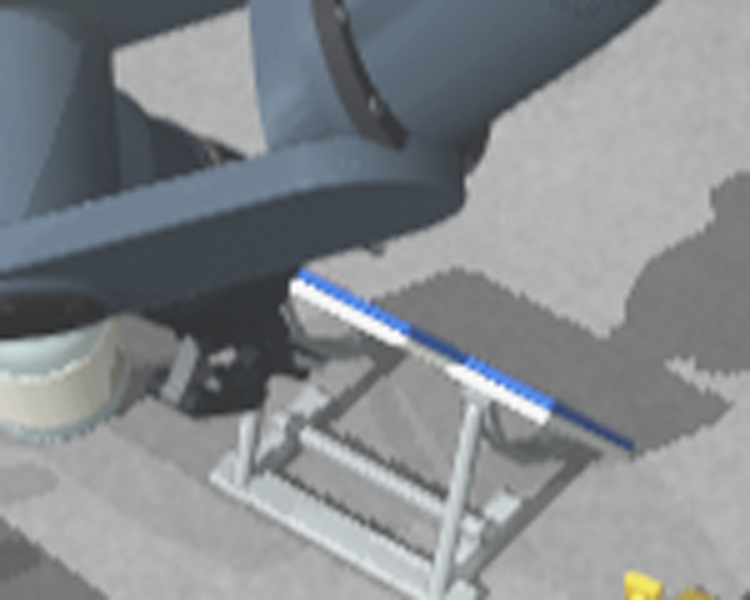

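The board edge is visible and undisturbed at (300,275)–(550,415), with the gripper behind and above it as planned. I'll go in, then close.

```bash
python3 -m pendant '[[[0.001,-0.0005,0.031,0.04,0.1,0.06,0.6],[0.001,-0.0005,0.031,0,0,0,0.6],[0.001,-0.0005,0.031,0,0,0,0.6],[0,0,0,0,0,0,0.6]]]'
python3 -m pendant '[[[0.0005,0,0.013,0,0,0,0.6],[0,0,0.013,0,0,0,0.6],[0,0,0,0,0,0,0.6]]]'
python3 - <<'E'
from plan import *
s=monitor.sense()
P,T=pose(61,(.0665,.135),.012,1);print(rel(s['tcp_pos'],R.from_quat(s['tool_rot']),P,T))
E
```

```text
t: 13.7
tcp_pos: [0.5181, 0.3022, 0.1474]
tool_rot: [0.968, 0.04, 0.014, 0.249]
force: [-0.7, 0.1, -0.5]
finger_gap: 0.601
gripper_force: 0.0
t: 14.0
tcp_pos: [0.5205, 0.2942, 0.1303]
tool_rot: [0.968, 0.04, 0.016, 0.248]
force: [-0.5, -0.7, -0.1]
finger_gap: 0.598
gripper_force: 0.0
(array([-5.1, -1. ,  6. ]), array([-0.004, -0.008, -0.008]))
```

```bash
python3 -m pendant '[[[0,-0.001,0.006,0,0,0,0.4],[0,0,0,0,0,0,0.25],[0,0,0,0,0,0,0.18],[0,0,0,0,0,0,0],[0,0,0,0,0,0,0],[0,0,0,0,0,0,0],[0,0,0,0,0,0,0]]]' 60
python3 - <<'E'
from plan import *
s=monitor.sense();print(s['force'],s['ft_torque'])
P,T=pose(61,(.0665,.135),.012,1);print(rel(s['tcp_pos'],R.from_quat(s['tool_rot']),P,T))
E
```

```text
t: 14.7
tcp_pos: [0.5211, 0.2934, 0.1261]
tool_rot: [0.968, 0.04, 0.017, 0.247]
force: [0.2, 1.3, -0.3]
finger_gap: 0.125
gripper_force: 62.0
[ 0.23092865  1.25116191 -0.30279485] [0.41578324 0.01448787 0.0354719 ]
(array([-5.6,  0.3,  1.9]), array([-0.005, -0.01 , -0.008]))
```

Gripped: the gap of 0.125 × 85 mm is about 11 mm, at 62 N. Now I'll work out the tip-over steps.

Run:
```python
from plan import *
f=np.arange(61,166,6.5)
yb=np.interp(f,[61,67.5,93.5,120,165],[-11.4,-16,-40,-44,-44])/1000; zb=np.interp(f,[61,67.5,93.5,120,150,165],[6.7,14,8,5,3,1.5])/1000
W=[pose(a,corner_edge(a,y,z),.010,1) for a,y,z in zip(f,yb,zb)]
for i in range(len(f)-1):
    d,r=rel(*W[i],*W[i+1]);print(f[i+1],(d/800).round(4)[1:],(r/.12).round(3),W[i+1][0].round(3))
```

```text
67.5 [ 0.0292 -0.0049] [0.942 0.    0.   ] [0.517 0.274 0.141]
74.0 [0.0261 0.0049] [ 0.942 -0.     0.   ] [0.519 0.254 0.145]
80.5 [0.0265 0.0041] [0.942 0.    0.   ] [0.521 0.232 0.148]
87.0 [0.027  0.0034] [0.942 0.    0.   ] [0.523 0.211 0.149]
93.5 [0.0272 0.0025] [ 0.942  0.    -0.   ] [0.525 0.189 0.148]
100.0 [0.0211 0.0011] [ 0.942  0.    -0.   ] [0.526 0.172 0.146]
106.5 [0.0213 0.001 ] [ 0.942  0.    -0.   ] [0.528 0.156 0.142]
113.0 [0.0213 0.0008] [ 0.942 -0.     0.   ] [0.529 0.14  0.137]
119.5 [0.0214 0.0006] [ 0.942  0.    -0.   ] [0.531 0.124 0.13 ]
126.0 [0.0202 0.0008] [0.942 0.    0.   ] [0.532 0.11  0.121]
132.5 [0.0201 0.0008] [0.942 0.    0.   ] [0.533 0.098 0.111]
139.0 [0.0202 0.0006] [0.942 0.    0.   ] [0.534 0.086 0.1  ]
145.5 [0.0202 0.0006] [ 0.942 -0.     0.   ] [0.535 0.076 0.088]
152.0 [0.0204 0.0006] [ 0.942 -0.     0.   ] [0.536 0.067 0.074]
158.5 [0.0206 0.0006] [0.942 0.    0.   ] [0.536 0.06  0.059]
165.0 [0.0206 0.0006] [ 0.942  0.    -0.   ] [0.537 0.054 0.044]
```

```bash
python3 -m pendant '[[[0,0.0146,-0.0025,0.471,0,0,0],[0,0.0146,-0.0025,0.471,0,0,0],[0,0.0131,0.0024,0.471,0,0,0],[0,0.0131,0.0024,0.471,0,0,0],[0,0.0132,0.002,0.471,0,0,0],[0,0.0132,0.002,0.471,0,0,0],[0,0.0135,0.0017,0.471,0,0,0],[0,0.0135,0.0017,0.471,0,0,0],[0,0,0,0,0,0,0]]]' 100
python3 - <<'E'
from plan import *
s=monitor.sense();print(s['force'],s['ft_torque'])
P,T=pose(87,corner_edge(87,-.034,.0095),.010,1);print(P,rel(s['tcp_pos'],R.from_quat(s['tool_rot']),P,T))
E
```

```text
t: 15.6
tcp_pos: [0.5275, 0.208, 0.1462]
tool_rot: [0.999, 0.041, 0.006, 0.025]
force: [-0.2, -0.4, -2.7]
finger_gap: 0.115
gripper_force: 99.4
[-0.15160124 -0.40142366 -2.74732461] [ 0.02111699 -0.05630093  0.01611169]
[0.52286986 0.2106896  0.14899412] (array([-4.4, -2.9, -3. ]), array([-0.002, -0.01 , -0.007]))
```

```bash
python3 -m pendant '[[[0,0.0136,-0.0023,0.471,0,0,0],[0,0.0136,0.0013,0.471,0,0,0],[0,0.0106,0.0006,0.471,0,0,0],[0,0.0106,0.0005,0.471,0,0,0],[0,0.0106,0.0005,0.471,0,0,0],[0,0.0106,0.0005,0.471,0,0,0],[0,0.0107,0.0004,0.471,0,0,0],[0,0.0107,0.0004,0.471,0,0,0],[0,0.0107,0.0003,0.471,0,0,0],[0,0.0107,0.0003,0.471,0,0,0],[0,0.0101,0.0004,0.471,0,0,0],[0,0.0101,0.0004,0.471,0,0,0],[0,0,0,0,0,0,0]]]'
python3 - <<'E'
from plan import *
s=monitor.sense();print(s['force'],s['ft_torque'])
P,T=pose(126,corner_edge(126,-.044,.0046),.010,1);print(P,rel(s['tcp_pos'],R.from_quat(s['tool_rot']),P,T))
E
```

```text
t: 16.9
tcp_pos: [0.5372, 0.1098, 0.1169]
tool_rot: [0.95, 0.042, -0.009, -0.309]
force: [-0.0, 0.5, -2.0]
finger_gap: 0.117
gripper_force: 99.5
[-0.02919712  0.52394988 -2.00062902] [-0.6394804  -0.11413791  0.0049733 ]
[0.53182519 0.11033374 0.12138909] (array([-5.3, -3.5, -3.1]), array([ 0.   , -0.01 ,  0.002]))
```

```bash
python3 -m pendant '[[[0,-0.0043,-0.0039,0,0,0,0],[0,0.0101,0.0004,0.471,0,0,0],[0,0.0101,0.0004,0.471,0,0,0],[0,0.0101,0.0003,0.471,0,0,0],[0,0.0101,0.0003,0.471,0,0,0],[0,0.01,0.0003,0.471,0,0,0],[0,0.01,0.0003,0.471,0,0,0],[0,0.01,0.0003,0.471,0,0,0],[0,0.01,0.0003,0.471,0,0,0],[0,0,0,0,0,0,0]]]'
python3 - <<'E'
from plan import *
from station import eyes
s=monitor.sense();print(s['force'],s['ft_torque'])
P,T=pose(152,corner_edge(152,-.044,.0028),.010,1);print(P,rel(s['tcp_pos'],R.from_quat(s['tool_rot']),P,T))
t=eyes.snapshot("side");c=proj(t,[.53,.1,.06])[0].astype(int)
cv2.imwrite("pics/tip2.png",cv2.resize(t["pixels"][c[1]-100:c[1]+100,c[0]-130:c[0]+130,::-1],None,fx=3,fy=3))
E
```

```text
t: 17.9
tcp_pos: [0.5412, 0.0703, 0.0732]
tool_rot: [0.857, 0.04, -0.018, -0.513]
force: [-1.1, -0.5, -1.6]
finger_gap: 0.119
gripper_force: 99.7
[-1.07487841 -0.47632216 -1.61188557] [-1.00678163 -0.06633687 -0.00783277]
[0.53567914 0.06714535 0.0738237 ] (array([-5.8,  0.6, -2.7]), array([ 0.004, -0.006,  0.008]))
```

View pics/tip2.png

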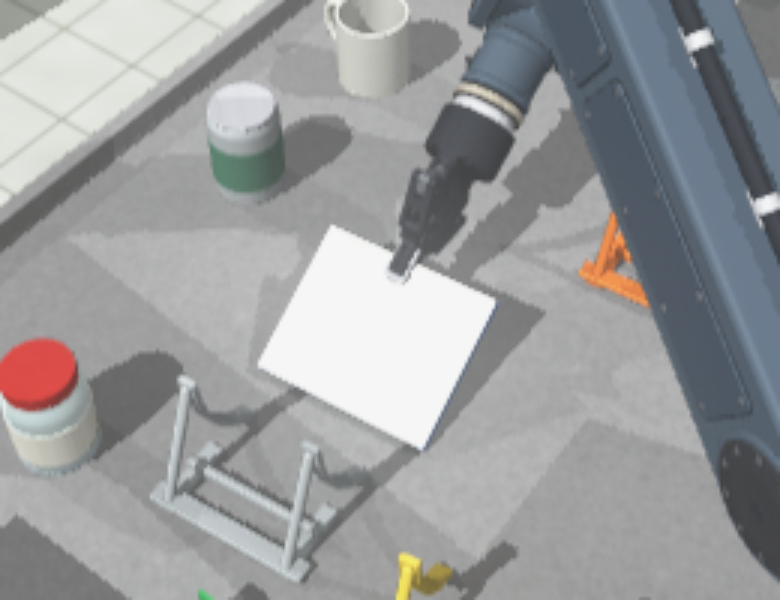

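The board is tipped over, white side up, its lower edge just on the counter and clear of the runners (260,365)–(425,447). It's held at its robot-side edge (400,275). I'll lower it further.

```bash
python3 -m pendant '[[[0,0.0102,0,0.471,0,0,0],[0,0.0102,0,0.471,0,0,0],[0,0,0,0,0,0,0]]]'
python3 -m pendant '[[[0,0.0102,0,0.471,0,0,0],[0,0,0,0,0,0,0]]]'
python3 -m pendant '[[[0,0.0102,0,0.471,0,0,0],[0,0,0,0,0,0,0]]]'
```

```text
t: 18.25
tcp_pos: [0.5419, 0.0635, 0.0593]
tool_rot: [0.827, 0.039, -0.02, -0.561]
force: [0.1, 0.4, -2.7]
finger_gap: 0.116
gripper_force: 99.7
t: 18.45
tcp_pos: [0.5421, 0.0606, 0.0521]
tool_rot: [0.811, 0.039, -0.021, -0.584]
force: [-1.2, 0.1, -2.2]
finger_gap: 0.118
gripper_force: 99.7
t: 18.65
tcp_pos: [0.5423, 0.0581, 0.0444]
tool_rot: [0.794, 0.038, -0.022, -0.607]
force: [-1.1, -0.5, -3.4]
finger_gap: 0.117
gripper_force: 99.7
```

```bash
python3 -m pendant '[[[0,0.0025,0.0006,0,0,0,0.1],[0,0,0,0,0,0,0.18],[0,0,0,0,0,0,0.22],[0,0.002,0.0005,0,0,0,0.26],[0,0.002,0.0005,0,0,0,0.3],[0,0,0,0,0,0,0.3],[0,0,0,0,0,0,0.3]]]' 20
python3 - <<'E'
from station import eyes
from h import *
t=eyes.snapshot("side");c=proj(t,[.54,.06,.04])[0].astype(int)
cv2.imwrite("pics/rel.png",cv2.resize(t["pixels"][c[1]-75:c[1]+75,c[0]-100:c[0]+100,::-1],None,fx=4,fy=4))
P=cloud(t); Rs=R.from_euler('z',.089).as_matrix();Q=(P-np.array([.529,.232,0]))@Rs*1000
w=(t["pixels"].min(2)>225)&(abs(Q[...,0])<130)&(Q[...,1]>-260)&(Q[...,1]<20)
q=Q[w];print(np.percentile(q,[1,99],axis=0).round(1))
E
```

```text
t: 19.35
tcp_pos: [0.5427, 0.0575, 0.0437]
tool_rot: [0.791, 0.038, -0.021, -0.61]
force: [-1.3, -3.9, 13.2]
finger_gap: 0.301
gripper_force: 0.6
[[ -98.6 -180.1   10.3]
 [  76.5  -39.4   46.2]]
```

View pics/rel.png

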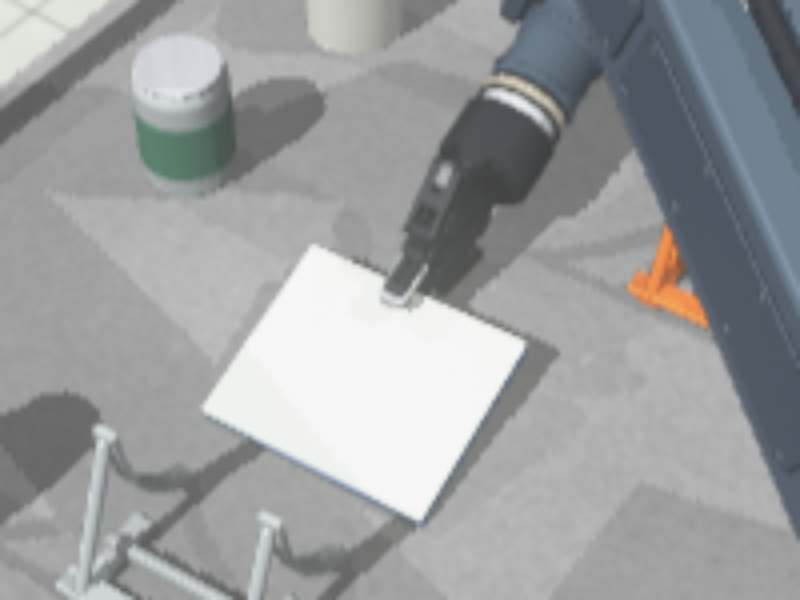

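The board rests on the lower finger at about 13°, its far edge on the counter and clear of the stand. The 13 N shows the gripper's underside has just met the counter. I'll ease up a little and withdraw along the fingers.

```bash
python3 -m pendant '[[[0,-0.006,0,0,0,0,0.3],[0,-0.002,0,0,0,0,0.38],[0,0,0,0,0,0,0.38]]]'
python3 -m pendant '[[[0,0,-0.045,0,0,0,0.38],[0,0,-0.06,0,0,0,0.38],[0,0,-0.06,0,0,0,0.38],[0,0,0,0,0,0,0.38],[0,0,0,0,0,0,0.38]]]'
python3 - <<'E'
from station import eyes
from h import *
for n in("side","top"):
    t=eyes.snapshot(n); np.savez(n+"3.npz",**t)
    Q=(cloud(t)-np.array([.529,.232,0]))@R.from_euler('z',.089).as_matrix()*1000
    w=((t["pixels"].min(2)>200)&(abs(Q[...,0])<140)&(Q[...,1]>-300)&(Q[...,1]<40)&(Q[...,2]<70)).astype(np.uint8)
    q=Q[w>0];print(n,np.percentile(q,[1,50,99],axis=0).round(1).tolist())
    c=max(cv2.findContours(w,0,1)[0],key=cv2.contourArea);r=cv2.minAreaRect((((plane(t,c[:,0],.012)-np.array([.529,.232,0]))@R.from_euler('z',.089).as_matrix())[:,:2]*1000).astype(np.float32));print(r)
E
```

```text
t: 19.7
tcp_pos: [0.5423, 0.0593, 0.0457]
tool_rot: [0.793, 0.038, -0.021, -0.607]
force: [-0.2, -1.9, -1.0]
finger_gap: 0.381
gripper_force: 0.7
t: 20.2
tcp_pos: [0.5529, -0.0688, 0.08]
tool_rot: [0.793, 0.037, -0.021, -0.608]
force: [-0.2, 1.1, -1.3]
finger_gap: 0.381
gripper_force: 0.0
side [[-100.5, -187.7, 7.3], [-15.5, -109.3, 12.4], [76.0, -40.2, 17.4]]
((-12.216651916503906, -113.79415130615234), (152.0681915283203, 180.52635192871094), 89.36384582519531)Traceback (most recent call last):
  File "<stdin>", line 7, in <module>
    return _quantile_unchecked(
        a, q, axis, out, overwrite_input, method, keepdims, weights)
    return _ureduce(a,
                    func=_quantile_ureduce_func,
    ...<5 lines>...
                    overwrite_input=overwrite_input,
                    method=method)
    r = func(a, **kwargs)
    result = _quantile(arr,
                       quantiles=q,
    ...<2 lines>...
                       out=out,
                       weights=wgt)
    slices_having_nans = np.isnan(arr[-1, ...])
                                  ~~~^^^^^^^^^
IndexError: index -1 is out of bounds for axis 0 with size 0
```

The board lies flat: face height 12.4 mm, outline 152 × 180 mm, stand y about -190 to -38. I'll raise the arm clear and check by numbers that nothing else has moved.

```bash
python3 -m pendant '[[[0,-0.04,-0.01,0,0,0,0.38],[0,-0.05,-0.01,0,0,0,0.38],[0,-0.05,-0.01,0,0,0,0.38],[0,0,0,0,0,0,0.38],[0,0,0,0,0,0,0.38]]]'
python3 - <<'E'
from station import eyes
from h import *
for n in("side","top"):
    a=np.load(n+"0.npz")["pixels"]; t=eyes.snapshot(n); b=t["pixels"]
    for name,lo,hi in(("red",(0,150,60),(8,255,255)),("green",(50,60,30),(85,255,255)),("greenscoop",(60,180,60),(75,255,255))):
        A,B=[cv2.inRange(cv2.cvtColor(x,cv2.COLOR_RGB2HSV),lo,hi) for x in(a,b)]
        for c in cv2.findContours(A,0,1)[0]:
            if 150<cv2.contourArea(c)<4000:
                x,y,w,h=cv2.boundingRect(c);sl=np.s_[y-3:y+h+3,x-3:x+w+3]
                print(n,name,(x,y,w,h),[np.round([m['m10']/max(m['m00'],1),m['m01']/max(m['m00'],1)],1).tolist() for m in(cv2.moments(A[sl],True),cv2.moments(B[sl],True))])
    d=cv2.absdiff(a,b).max(2)
    for nm,p in dict(mug=(262,150),can=(220,185),torch=(338,143),jar=(153,272)).items() if n=="side" else dict(mug=(343,113),can=(265,118),torch=(420,178),padlock=(420,257),jar=(135,148),scoop=(98,265)).items():
        print(n,nm,np.mean(d[p[1]-20:p[1]+20,p[0]-20:p[0]+20]>40).round(3))
    Q=(cloud(t)-np.array([.529,.232,0]))@R.from_euler('z',.089).as_matrix()*1000
    w=(b.min(2)>190)&(abs(Q[...,0])<140)&(Q[...,1]>-300)&(Q[...,1]<40)&(Q[...,2]<70)
    if w.any(): print(np.percentile(Q[w],[1,50,99],axis=0).round(1).tolist())
E
```

```text
t: 20.8
tcp_pos: [0.5505, -0.0601, 0.1947]
tool_rot: [0.793, 0.039, -0.022, -0.608]
force: [0.4, -1.5, -0.3]
finger_gap: 0.384
gripper_force: 0.0
side red (35, 303, 20, 23) [[12.4, 13.9], [12.4, 13.9]]
side red (138, 251, 26, 22) [[15.4, 13.1], [15.5, 13.2]]
side green (176, 333, 75, 73) [[40.2, 40.9], [40.2, 40.9]]
side green (209, 186, 19, 15) [[12.0, 10.6], [11.8, 10.7]]
side green (368, 80, 44, 25) [[24.8, 14.7], [38.3, 19.6]]
side green (454, 78, 22, 46) [[12.9, 27.1], [9.8, 29.2]]
side mug 0.0
side can 0.0
side torch 0.575
side jar 0.0
[[-100.6, -188.5, 6.3], [-15.3, -110.3, 12.2], [76.5, -40.0, 17.7]]
top red (119, 131, 26, 24) [[15.3, 14.7], [15.2, 14.7]]
top red (27, 103, 20, 18) [[12.2, 11.1], [12.1, 11.1]]
top green (75, 229, 46, 79) [[24.9, 32.0], [24.9, 32.0]]
top green (552, 147, 8, 62) [[7.8, 25.7], [7.8, 25.5]]
top mug 0.001
top can 0.0
top torch 0.606
top padlock 0.095
top jar 0.0
top scoop 0.0
```

```bash
python3 -m pendant '[[[0,-0.05,-0.01,0,0,0,0.38],[0,-0.05,-0.01,0,0,0,0.38],[0,-0.05,-0.01,0,0,0,0.38],[0,0,0,-1,0,0,0.38],[0,0,0,-1,0,0,0.38],[0,0,0,-1,0,0,0.38],[0,0,0,-1,0,0,0.38],[0,0,0,-1,0,0,0.38],[0,0,0,-1,0,0,0.38],[0,0,0,-1,0,0,0.38],[0,0,0,-1,0,0,0.38],[0,0,0,-1,0,0,0.38],[0,0,0,-1,0,0,0.38],[0,0,0,0,0,0,0.38]]]'
python3 - <<'E'
from station import eyes
from h import *
o=[]
for n,p in(("side",(338,143)),("top",(420,178)),("top",(420,257))):
    a=np.load(n+"0.npz"); t=eyes.snapshot(n); sl=np.s_[p[1]-25:p[1]+25,p[0]-30:p[0]+30]
    print(n,p,(cv2.absdiff(a["pixels"],t["pixels"]).max(2)[sl]>40).mean().round(3),np.mean(abs(a["depth"]-t["depth"])[sl]>.01).round(3))
E
```

```text
t: 22.3
tcp_pos: [0.5478, -0.0508, 0.3155]
tool_rot: [0.997, 0.046, 0.002, -0.054]
force: [0.2, -0.2, -0.1]
finger_gap: 0.376
gripper_force: 0.0
side (338, 143) 0.006 0.091
top (420, 178) 0.0 0.032
top (420, 257) 0.098 0.125
```

```bash
python3 -c "
from station import job
print(job.sign_off())"
```

```text
the job is handed in; nothing more can be done
None
```

The board was pushed up the stand, tipped back over and handed in lying flat on the counter, white side up, about 38 mm clear of the runners, at 22.3 s; the mug, jar, can, torch and scoop measured unmoved, and the padlock, which the arm never went near, was not cleanly confirmed.

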